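Plaster pots onto their saucers

TASK

The plaster casts have set: put each of the four round ribbed pots on the terracotta saucer of its own size (smallest pot on the smallest saucer, and so on up to the largest), standing upright and flat on the saucer's floor inside the rim. Set them down gently, do not drop them, and leave the two square pots standing where they are. The saucers stay flat on the table.

Things in the scene. Friction and masses are not known exactly. Their poses are not given: they have to be found in the camera images.
- pot_smallest: the smallest of the four round pots: a loose upright cylinder of white plaster with fine upright ribs, open at the top, 30 mm across, 40 mm tall, wall 5 mm. Origin: centre of its underside; z up along its axis.
- pot_small: the second smallest of the four round pots: a loose upright cylinder of white plaster with fine upright ribs, open at the top, 42 mm across, 46 mm tall, wall 5.5 mm. Origin: centre of its underside; z up along its axis.
- pot_large: the second largest of the four round pots: a loose upright cylinder of white plaster with fine upright ribs, open at the top, 54 mm across, 54 mm tall, wall 6 mm. Origin: centre of its underside; z up along its axis.
- pot_largest: the largest of the four round pots: a loose upright cylinder of white plaster with fine upright ribs, open at the top, 66 mm across, 62 mm tall, wall 6.5 mm. Origin: centre of its underside; z up along its axis.
- saucer_smallest: the smallest of the four round terracotta saucers, the one for the smallest round pot: loose, lying on the table, 56 mm across outside, 48 mm across inside its low rim; rim top 9 mm above the table, upper face of its floor 4 mm above the table. Origin: centre of its underside; z up.
- saucer_small: the second smallest of the four round terracotta saucers, the one for the second smallest round pot: loose, lying on the table, 68 mm across outside, 60 mm across inside its low rim; rim top 9 mm above the table, upper face of its floor 4 mm above the table. Origin: centre of its underside; z up.
- saucer_large: the second largest of the four round terracotta saucers, the one for the second largest round pot: loose, lying on the table, 80 mm across outside, 72 mm across inside its low rim; rim top 9 mm above the table, upper face of its floor 4 mm above the table. Origin: centre of its underside; z up.
- saucer_largest: the largest of the four round terracotta saucers, the one for the largest round pot: loose, lying on the table, 92 mm across outside, 84 mm across inside its low rim; rim top 9 mm above the table, upper face of its floor 4 mm above the table. Origin: centre of its underside; z up.
- square_pot_a: the smaller of two square pots of the same white plaster, to be left alone: 44 by 44 mm, 44 mm tall, loose, open at the top. Origin: centre of its underside; x and y along its sides, z up.
- square_pot_b: the larger of two square pots of the same white plaster, to be left alone: 58 by 58 mm, 56 mm tall, loose, open at the top. Origin: centre of its underside; x and y along its sides, z up.

How it is judged:
By the outcome, as a careful person would: the job done as asked, in the order asked, and still so for the second after the job is handed in, with the robot touching nothing.
It also fails if it takes over 99 s, if anything falls off the work surface, if the arm or the gripper's body presses on something with over 40 N, if the wrist force passes 120 N, or if a joint passes its speed limit or range.

ROBOT

A 7-joint arm with a two-finger parallel gripper is mounted at the origin on the work surface. World frame = base frame: x ahead of the robot, y to its left, z up, the work surface at z = 0. Lengths are in mm, angles in rad, forces in N, time in s.
With the tool pointing down it reaches from about 400 to 925 mm from the base axis. Payload 5.6 kg.
Tool frame: the origin (TCP) lies at the very end of the fingers, on their centre line; the grasp point (between the pads) lies bot.grip_point_offset behind it (bot.grip_point_offset is the distance from the TCP to the grasp point, in mm); z points along the fingers, y is the line along which they close (so a half turn about z gives the same grasp; the last joint's range is limited). The gripper opens to 85 mm and grips with 20 to 120 N. Pads are 22 mm wide; open, the fingers measure 114 mm over their backs; the gripper's body (76 mm by 85 mm) begins 54 mm behind the grasp point. The pads swing forward as they close: fully open they stand 13 mm farther back than shut.
Start: joints at [1.073, 0.468, -0.012, 1.603, 0.006, 1.071, -0.056], TCP at [285.496, -583.952, 231.29] pointing down, gripper open.
Joint ranges: [-2.53, 2.53], [-0.31, 2.02], [-1.57, 1.55], [0.28, 2.44], [-1.29, 4.43], [0.15, 1.84], [-2.92, 2.92]. Speed limits (rad/s): [2.57, 2.57, 3.14, 3.14, 3.14, 3.14, 3.14].

INTERFACE

Orientations are given as a rotation vector (axis times angle).
In Python, from cell import bot, vision, job gives the robot as it stands.
- The arm moves only by the shell command python3 -m inch 'ROWS' [OPENING] [FORCE]. ROWS is a JSON object of lists of equal length, an entry for each row: "travel": the shift along the world's x, y, z in units of 10 cm (1.0 is 10 cm), a list of three; "turn": the turn, a rotation vector about the world's x, y, z in units of pi rad (1.0 is pi rad), a list of three. A call has 1 to 10 rows; each row shifts and turns the commanded pose from where the row before left it; what a row does not reach is not made up. A row lasts 1/12 s, in which the tool goes at most 41.7 mm and 7.16 degrees, less where a joint would pass 70% of its speed; a pose out of reach is approached as far as the arm can. A call with a number of a shift or a turn outside -1 to 1 is refused whole. A call with a gripper value outside its range is refused whole. OPENING is the closure, from -1 (fully open) to 1 (shut), set as the call begins (- or left out, the last holds). The fingers move at their own pace and stop on an object; FORCE is the grip in N (left out, the last holds). Time passes only in rows, so rows that do not move let the fingers close. It gives the time, the measured TCP pose, the force, the opening and the grip force at its end, in the units of the state.
- bot.read_state(): the state, without advancing time (a new reading comes with each control period).
- vision.snapshot(name): name is "scene" or "top"; returns the picture (384x512x3 uint8, blue, green, red); there is no depth.
- vision.camera_params(name): a dict with "K" (3x3 intrinsics, pixels), "rvec" (rotation vector, rad) and "tvec" (3), from world to camera coordinates, as OpenCV has them. Camera axes: x right, y down, z forward; pixel columns grow to the right and rows downward; lengths in mm; the calibration is good to about 2 mm. A picture is of the moment at which its call begins. camera_params takes no time and is no camera call.
- job.job_done(): hands the job in; it is judged then, once.
Trained networks look in the newest picture that a camera, given by its name, has taken for a name from the list of things; names that differ only in an ending like _2 or _b are one class to them, and where a whole thing is asked for, a point or a joint stands for the part that bears it (a point fixed in the world has none). Each returns a list of dicts, best first, with "confidence" (0 to 1); they miss things now and then, are a little off and sometimes report something else, mostly with a low value. They report only what shows in the picture. A call takes as long as a camera call.
- vision.find_in(camera, query): "centre" ([column, row] in pixels, amid what is visible of it).
- vision.pinpoint(camera, query): "centre" ([column, row] in pixels: a listed point, or the origin of a listed thing).
The state is a dict: "clock": time; "joint_pos": joint angles; "qd": joint speeds; "tau": joint torques, N m; "position": TCP position; "ee_rot": TCP orientation; "force": force on the tool from outside, world axes, zero at the start; "torque": the same for the moment, N m; "grip_width": opening from 0.0 (shut) to 1.0 (fully open); "grasp_force": force on a finger pad.
Only numpy, scipy, OpenCV 4.12 (cv2) and the standard library are available. Lean on these libraries where they do the work, as an engineer would, in place of code of your own. Each camera call takes 0.05 s, during which the arm holds its last target. There are 200 camera calls.

## Working session

There is one attempt and no reset: what is moved stays moved. The work goes in short steps, Python scripts to look and compute and a shell command to move; the robot and the scene stay as the last step left them, time stands still between calls to the robot, and variables do not carry over. Pictures are saved under pics/ and viewed, at most 14 in all, crops included, and the job is handed in when it is done.

```bash
ls; mkdir -p pics
cat > h.py <<'E'
import numpy as np, cv2
from cell import bot, vision, job
def ray(cam,uv,z):
    p=vision.camera_params(cam);K=np.array(p["K"],float);R=cv2.Rodrigues(np.array(p["rvec"],float))[0];t=np.array(p["tvec"],float).ravel()
    c=-R.T@t; d=R.T@np.linalg.solve(K,np.array([uv[0],uv[1],1.]))
    return c+d*(z-c[2])/d[2]
def proj(cam,P):
    p=vision.camera_params(cam)
    return cv2.projectPoints(np.array(P,float).reshape(-1,3),np.array(p["rvec"],float),np.array(p["tvec"],float),np.array(p["K"],float),None)[0].reshape(-1,2)
E
python3 - <<'E'
from h import *
print(bot.read_state(), bot.grip_point_offset)
for c in ("top","scene"):
    cv2.imwrite(f"pics/{c}0.png",vision.snapshot(c))
    p=vision.camera_params(c);R=cv2.Rodrigues(np.array(p["rvec"],float))[0];print(c,p["K"],-R.T@np.array(p["tvec"]).ravel())
for n in ["pot_smallest","pot_small","pot_large","pot_largest","saucer_smallest","saucer_small","saucer_large","saucer_largest","square_pot_a"]:
    for c in ("top","scene"):
        print(n,c,[(np.round(d["centre"]).tolist(),round(d["confidence"],2),np.round(ray(c,d["centre"],4 if 'sau' in n else 0)[:2]).tolist()) for d in vision.pinpoint(c,n)[:3]])
E
```

```text
pics
{'clock': 0.0, 'joint_pos': array([ 1.07300514,  0.46838169, -0.01159286,  1.60363832,  0.00603948,
        1.07142578, -0.05627599]), 'qd': array([ 2.97765267e-04, -7.63101210e-06,  2.24482383e-04,  1.66036737e-04,
       -1.46877744e-03,  4.54635213e-04, -1.98957339e-03]), 'tau': array([-1.98486291e-04, -5.32378685e+01,  2.13601836e-02, -2.51299632e+01,
        1.14164263e-02,  7.65991746e-03,  7.45214663e-06]), 'position': array([ 285.19929069, -583.45252542,  230.32934154]), 'ee_rot': array([-3.05904486e+00, -7.07808304e-01,  8.94392790e-04]), 'force': array([ 0.80689815, -0.75281624,  0.92873952]), 'torque': array([-0.0033297 , -0.06671853, -0.01251497]), 'grasp_force': 0.0, 'grip_width': 1.0015738917091368} 18.700000000000003
top [[432.13152413   0.         251.68464279]
 [  0.         432.13152413 194.47327864]
 [  0.           0.           1.        ]] [ 297.52386758   17.88007479 1381.63645535]
scene [[368.69332686   0.         256.06217318]
 [  0.         368.69332686 187.15687726]
 [  0.           0.           1.        ]] [1297.43615781 -339.21237036  615.32913751]
p
[... 644 characters left out ...]
er_smallest scene [([222.0, 194.0], 0.78, [462.0, -76.0]), ([83.0, 236.0], 0.52, [509.0, -449.0])]
saucer_small top [([340.0, 245.0], 0.71, [376.0, -271.0])]
saucer_small scene [([151.0, 193.0], 0.81, [384.0, -263.0])]
saucer_large top [([116.0, 208.0], 0.85, [499.0, 446.0])]
saucer_large scene [([376.0, 167.0], 0.78, [502.0, 443.0])]
saucer_largest top [([222.0, 158.0], 0.86, [663.0, 106.0]), ([391.0, 204.0], 0.4, [509.0, -442.0])]
saucer_largest scene [([313.0, 224.0], 0.88, [678.0, 101.0])]
square_pot_a top [([335.0, 177.0], 0.68, [598.0, -264.0]), ([286.0, 165.0], 0.48, [638.0, -104.0])]
square_pot_a scene [([233.0, 240.0], 0.77, [657.0, -113.0]), ([162.0, 243.0], 0.64, [602.0, -275.0])]
```

Run:
```python
import cv2
a=cv2.imread("pics/top0.png")[130:280,90:420]; cv2.imwrite("pics/top0z.png",cv2.resize(a,None,fx=2.4,fy=2.4,interpolation=2))
a=cv2.imread("pics/scene0.png")[120:290,50:430]; cv2.imwrite("pics/scene0z.png",cv2.resize(a,None,fx=2.1,fy=2.1,interpolation=2))
```

```text
(no output)
```

View pics/top0z.png

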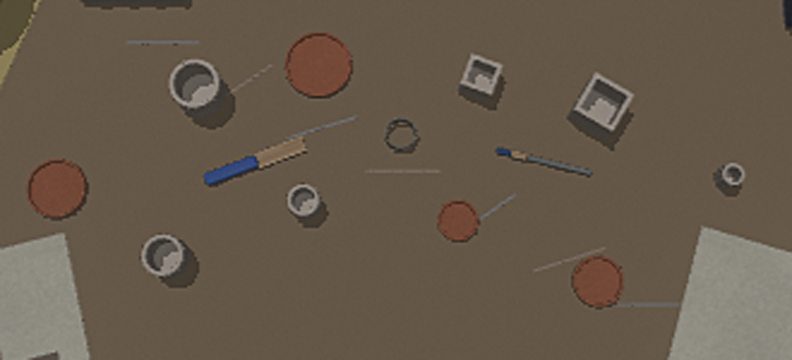

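View pics/scene0z.png

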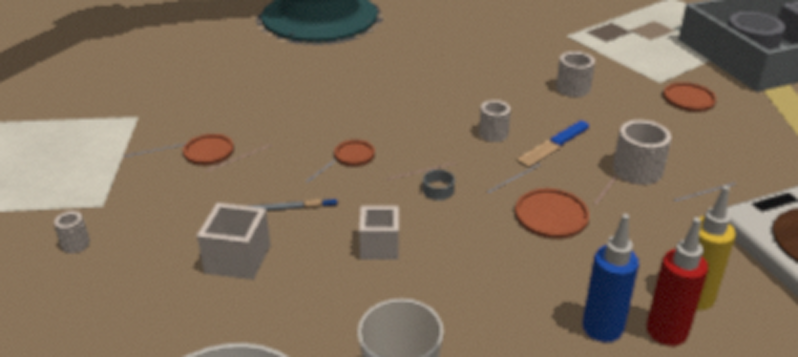

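```bash
cat > fit.py <<'E'
from h import *
from scipy.optimize import minimize
th=np.linspace(0,2*np.pi,120,endpoint=False)
def ring(x,y,z,r): return np.c_[x+r*np.cos(th),y+r*np.sin(th),0*th+z]
def samp(img,cam,P):
    uv=proj(cam,P).astype(np.float32); return cv2.remap(img,uv[:,0].copy(),uv[:,1].copy(),cv2.INTER_LINEAR).ravel()
def fit(cam,img,x0,kind,D,h,w):
    f=img.astype(np.float32)
    g=cv2.GaussianBlur(f.mean(2) if kind=='pot' else 1.5*f[:,:,2]-f[:,:,1]-.5*f[:,:,0],(0,0),.7)
    def cost(p):
        if kind=='pot': return -(2*samp(g,cam,ring(*p,h,D/2-w/2)).mean()-samp(g,cam,ring(*p,h,D/2+3)).mean()-samp(g,cam,ring(*p,h,D/2-w-3)).mean())
        return -(samp(g,cam,ring(*p,h,D/2-3)).mean()-samp(g,cam,ring(*p,h,D/2+3)).mean())
    best=min((( cost((x0[0]+dx,x0[1]+dy)),x0[0]+dx,x0[1]+dy) for dx in range(-24,25,3) for dy in range(-24,25,3)))
    r=minimize(cost,best[1:],method="Nelder-Mead",options={"initial_simplex":np.array(best[1:])+np.array([[0,0],[3,0],[0,3]])}); return np.round(r.x,1),round(-r.fun,1)
POT=dict(smallest=(30,40,5),small=(42,46,5.5),large=(54,54,6),largest=(66,62,6.5)); SAU=dict(smallest=56,small=68,large=80,largest=92)
E
python3 - <<'E'
from fit import *
im={c:cv2.imread(f"pics/{c}0.png") for c in("top","scene")}
P0=dict(smallest=(507,-442),small=(470,118),large=(410,291),largest=(620,261));S0=dict(smallest=(460,-72),small=(380,-267),large=(500,445),largest=(670,103))
for n in POT:
    for c in im: print(n,c,"pot",fit(c,im[c],P0[n],'pot',*POT[n]),"saucer",fit(c,im[c],S0[n],'s',SAU[n],9,0))
E
```

```text
smallest top pot (array([ 509. , -443.8]), np.float64(65.0)) saucer (array([453.8, -82.6]), np.float64(30.9))Traceback (most recent call last):
  File "<stdin>", line 5, in <module>
  File "fit.py", line 13, in fit
    best=min((( cost((x0[0]+dx,x0[1]+dy)),x0[0]+dx,x0[1]+dy) for dx in range(-24,25,3) for dy in range(-24,25,3)))
  File "fit.py", line 13, in <genexpr>
    best=min((( cost((x0[0]+dx,x0[1]+dy)),x0[0]+dx,x0[1]+dy) for dx in range(-24,25,3) for dy in range(-24,25,3)))
                ~~~~^^^^^^^^^^^^^^^^^^^^^
  File "fit.py", line 12, in cost
    return -(samp(g,cam,ring(*p,h,D/2-3)).mean()-samp(g,cam,ring(*p,h,D/2+3)).mean())
             ~~~~^^^^^^^^^^^^^^^^^^^^^^^^
  File "fit.py", line 6, in samp
    uv=proj(cam,P).astype(np.float32); return cv2.remap(img,uv[:,0].copy(),uv[:,1].copy(),cv2.INTER_LINEAR).ravel()
       ~~~~^^^^^^^
  File "h.py", line 8, in proj
    p=vision.camera_params(cam)
ValueError: time passes only in moves, steps and waits
```

```bash
sed -i 's/^def ray/import functools\n_cp=vision.camera_params\n@functools.lru_cache\ndef cp(c): return _cp(c)\ndef ray/; s/=vision.camera_params(cam)/=cp(cam)/' h.py
python3 - <<'E'
from fit import *
im={c:cv2.imread(f"pics/{c}0.png") for c in("top","scene")}
P0=dict(smallest=(507,-442),small=(470,118),large=(410,291),largest=(620,261));S0=dict(smallest=(460,-72),small=(380,-267),large=(500,445),largest=(670,103))
for n in POT:
    for c in im: print(n,c,"pot",fit(c,im[c],P0[n],'pot',*POT[n]),"saucer",fit(c,im[c],S0[n],'s',SAU[n],9,0))
E
```

```text
smallest top pot (array([ 509. , -443.8]), np.float64(65.0)) saucer (array([453.8, -82.6]), np.float64(30.9))
smallest scene pot (array([ 509.4, -443.1]), np.float64(50.0)) saucer (array([455.2, -83.5]), np.float64(29.9))
small top pot (array([476.3, 120.9]), np.float64(62.8)) saucer (array([ 371.9, -267.5]), np.float64(30.6))
small scene pot (array([476.6, 120.6]), np.float64(38.1)) saucer (array([ 373.8, -267. ]), np.float64(31.0))
large top pot (array([404.3, 299.5]), np.float64(69.6)) saucer (array([498.2, 454.4]), np.float64(29.5))
large scene pot (array([405.4, 298.4]), np.float64(31.1)) saucer (array([499.5, 452.1]), np.float64(24.3))
largest top pot (array([628.1, 263.6]), np.float64(78.5)) saucer (array([668.5, 105.2]), np.float64(30.9))
largest scene pot (array([628.7, 262.5]), np.float64(60.7)) saucer (array([668.6, 104.4]), np.float64(35.4))
```

```bash
python3 -m inch '{"travel":[[0.28,0.175,-0.14],[0.28,0.175,-0.14],[0.28,0.175,-0.14],[0.28,0.175,-0.14],[0.28,0.175,-0.14],[0.28,0.175,-0.14],[0.28,0.175,-0.14],[0.28,0.175,-0.14],[0,0,0],[0,0,0]],"turn":[[0,0,0],[0,0,0],[0,0,0],[0,0,0],[0,0,0],[0,0,0],[0,0,0],[0,0,0],[0,0,0],[0,0,0]]}' -1 40
```

```text
clock: 1.83
position: [511.5, -440.9, 117.9]
ee_rot: [-3.056, -0.716, 0.0]
force: [-0.2, -0.7, 0.9]
grip_width: 1.0
grasp_force: 0.0
```

```bash
python3 -m inch '{"travel":[[-0.02,-0.02,-0.3],[0,0,-0.3],[0,0,-0.25],[0,0,-0.1],[0,0,-0.1],[0,0,0],[0,0,0]],"turn":[[0,0,0],[0,0,0],[0,0,0],[0,0,0],[0,0,0],[0,0,0],[0,0,0]]}' -1 40; python3 -c "
from h import *
cv2.imwrite('pics/s1.png',cv2.resize(vision.snapshot('scene')[150:290,20:200],None,fx=4,fy=4))"
```

```text
clock: 2.42
position: [507.7, -446.8, 15.2]
ee_rot: [3.06, 0.707, 0.001]
force: [-0.7, 0.4, -0.3]
grip_width: 0.995
grasp_force: 0.0
```

View pics/s1.png

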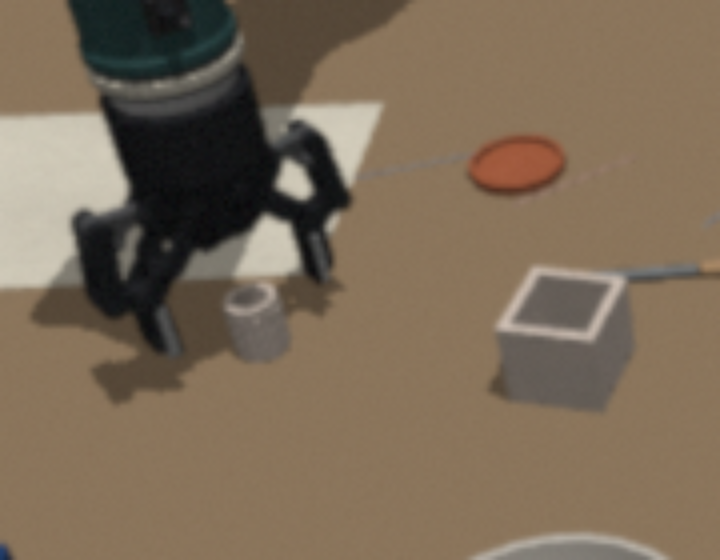

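```bash
python3 -c "
from h import *
for i in range(4):
    print(bot.read_state()['position']); vision.snapshot('top')
"; python3 -m inch '{"travel":[[0,0,0],[0,0,0],[0,0,0],[0,0,0],[0,0,0],[0,0,0],[0,0,0],[0,0,0]],"turn":[[0,0,0],[0,0,0],[0,0,0],[0,0,0],[0,0,0],[0,0,0],[0,0,0],[0,0,0]]}' 1 40
```

```text
[ 508.16068476 -446.9907402    15.86228267]
[ 508.38653889 -447.00534861   16.12236995]
[ 508.43519635 -446.85301825   16.14379337]
[ 508.35822236 -446.67193384   15.98200266]
clock: 3.33
position: [507.7, -446.1, 14.5]
ee_rot: [3.06, 0.708, 0.0]
force: [-0.4, 0.5, 2.0]
grip_width: 0.34
grasp_force: 39.6
```

```bash
python3 -m inch '{"travel":[[0,0,0.1],[0,0,0.2],[0,0,0.3],[0,0,0.3],[0,0,0.1],[-0.05,0.2,0],[-0.06,0.35,0],[-0.06,0.35,0],[-0.06,0.35,0],[-0.06,0.35,0]],"turn":[[0,0,0],[0,0,0],[0,0,0],[0,0,0],[0,0,0],[0,0,0],[0,0,0],[0,0,0],[0,0,0],[0,0,0]]}' - -; python3 -m inch '{"travel":[[-0.06,0.35,0],[-0.06,0.35,0],[-0.06,0.35,0],[-0.06,0.35,0],[-0.06,0.35,0],[-0.03,0.27,0],[0,0,0],[0,0,0],[0,0,0]],"turn":[[0,0,0],[0,0,0],[0,0,0],[0,0,0],[0,0,0],[0,0,0],[0,0,0],[0,0,0],[0,0,0]]}'
```

```text
clock: 4.17
position: [477.7, -284.3, 114.3]
ee_rot: [-3.061, -0.707, 0.0]
force: [0.2, -0.3, 0.1]
grip_width: 0.343
grasp_force: 39.5
clock: 4.92
position: [445.7, -84.5, 114.5]
ee_rot: [3.06, 0.708, 0.0]
force: [-0.2, -0.4, 0.4]
grip_width: 0.338
grasp_force: 39.6
```

```bash
python3 -m inch '{"travel":[[0.07,0,-0.1],[0,0,-0.3],[0,0,-0.3],[0,0,-0.13],[0,0,-0.05],[0,0,-0.02],[0,0,0],[0,0,0]],"turn":[[0,0,0],[0,0,0],[0,0,0],[0,0,0],[0,0,0],[0,0,0],[0,0,0],[0,0,0]]}'; python3 -c "
from h import *
cv2.imwrite('pics/s2.png',cv2.resize(vision.snapshot('scene')[120:240,160:300],None,fx=4,fy=4))"
```

```text
clock: 5.58
position: [453.3, -84.6, 25.1]
ee_rot: [3.06, 0.707, 0.002]
force: [0.1, -0.4, 0.5]
grip_width: 0.341
grasp_force: 39.6
```

View pics/s2.png

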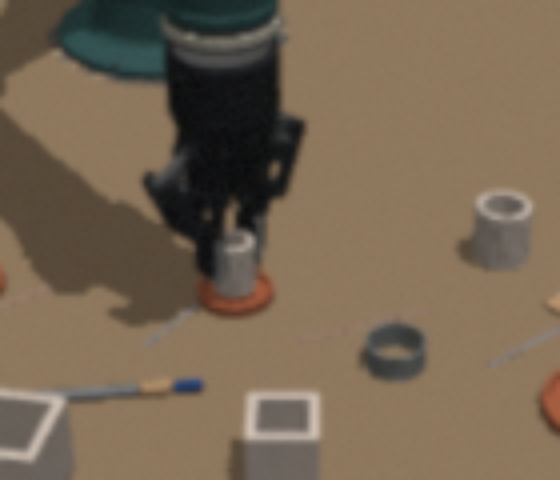

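```bash
python3 -m inch '{"travel":[[0,0,-0.02],[0,0,-0.02],[0,0,0],[0,0,0]],"turn":[[0,0,0],[0,0,0],[0,0,0],[0,0,0]]}';python3 -m inch '{"travel":[[0,0,-0.01],[0,0,0],[0,0,0]],"turn":[[0,0,0],[0,0,0],[0,0,0]]}'
```

```text
clock: 5.97
position: [452.6, -83.9, 20.4]
ee_rot: [3.061, 0.708, 0.0]
force: [-0.5, -0.1, 0.4]
grip_width: 0.336
grasp_force: 39.6
clock: 6.22
position: [452.4, -83.9, 19.3]
ee_rot: [3.061, 0.708, -0.0]
force: [0.3, 0.3, -0.0]
grip_width: 0.339
grasp_force: 39.6
```

```bash
python3 -m inch '{"travel":[[0,0,-0.01],[0,0,0],[0,0,0]],"turn":[[0,0,0],[0,0,0],[0,0,0]]}';python3 -m inch '{"travel":[[0,0,-0.01],[0,0,0],[0,0,0]],"turn":[[0,0,0],[0,0,0],[0,0,0]]}'
```

```text
clock: 6.47
position: [452.6, -83.9, 18.5]
ee_rot: [3.061, 0.708, 0.0]
force: [-0.5, -0.2, 2.8]
grip_width: 0.338
grasp_force: 39.9
clock: 6.72
position: [452.7, -83.9, 18.3]
ee_rot: [3.06, 0.708, 0.0]
force: [-4.6, 1.6, 16.7]
grip_width: 0.342
grasp_force: 41.0
```

```bash
python3 -m inch '{"travel":[[0,0,0.01],[0,0,0],[0,0,0]],"turn":[[0,0,0],[0,0,0],[0,0,0]]}';python3 -m inch '{"travel":[[0,0,0],[0,0,0],[0,0,0],[0,0,0],[0,0,0.1],[0,0,0.3],[0,0,0.3],[0,0,0.3],[0,0,0.1]],"turn":[[0,0,0],[0,0,0],[0,0,0],[0,0,0],[0,0,0],[0,0,0],[0,0,0],[0,0,0],[0,0,0]]}' -1
```

```text
clock: 6.97
position: [452.7, -84.0, 18.4]
ee_rot: [3.061, 0.708, 0.0]
force: [-0.4, 0.8, 5.7]
grip_width: 0.34
grasp_force: 40.0
clock: 7.72
position: [454.6, -84.2, 132.6]
ee_rot: [3.058, 0.708, 0.009]
force: [0.7, -0.8, -0.6]
grip_width: 0.999
grasp_force: 0.0
```

```bash
python3 -m inch '{"travel":[[0.04,0.14,0],[0.04,0.3,0],[0.04,0.4,0],[0.04,0.4,0],[0.04,0.4,0],[0.04,0.3,0],[0,0.11,0],[0,0,0],[0,0,0],[0,0,0]],"turn":[[0,0,0],[0,0,0],[0,0,0],[0,0,0],[0,0,0],[0,0,0],[0,0,0],[0,0,0],[0,0,0],[0,0,0]]}'; python3 -c "
from fit import *
im=vision.snapshot('scene'); cv2.imwrite('pics/s3.png',im)
for n,p,s in (('smallest',(454,-83),0),):
    P=POT[n]; print(fit('scene',im,p,'pot',P[0],P[1]+4,P[2]),fit('scene',im,(454.5,-83),'s',56,9,0))
cv2.imwrite('pics/s3z.png',cv2.resize(im[120:240,160:340],None,fx=4,fy=4))"
```

```text
clock: 8.55
position: [476.2, 119.0, 128.1]
ee_rot: [3.06, 0.704, -0.002]
force: [-0.1, 1.0, 0.7]
grip_width: 1.001
grasp_force: 0.0
(array([455.6, -83.3]), np.float64(33.1)) (array([456.9, -84.3]), np.float64(19.0))
```

View pics/s3z.png

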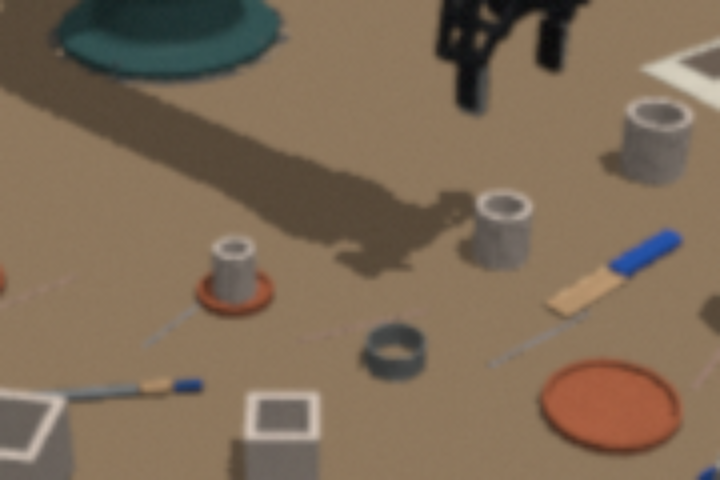

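The smallest pot stands centred in its saucer (crop px 235,270). The gripper is above pot_small.

```bash
python3 -m inch '{"travel":[[0,0.02,-0.2],[0,0,-0.3],[0,0,-0.3],[0,0,-0.2],[0,0,-0.1],[0,0,-0.04],[0,0,0],[0,0,0],[0,0,0]],"turn":[[0,0,0],[0,0,0],[0,0,0],[0,0,0],[0,0,0],[0,0,0],[0,0,0],[0,0,0],[0,0,0]]}'
```

```text
clock: 9.35
position: [477.5, 123.1, 15.5]
ee_rot: [3.061, 0.707, 0.004]
force: [0.5, -0.7, 0.3]
grip_width: 1.001
grasp_force: 0.0
```

```bash
python3 -m inch '{"travel":[[0,0,0],[0,0,0],[0,0,0],[0,0,0],[0,0,0],[0,0,0],[0,0,0],[0,0,0]],"turn":[[0,0,0],[0,0,0],[0,0,0],[0,0,0],[0,0,0],[0,0,0],[0,0,0],[0,0,0]]}' 1 40;  python3 -m inch '{"travel":[[0,0,0.1],[0,0,0.2],[0,0,0.3],[0,0,0.3],[0,0,0.1],[-0.05,-0.2,0],[-0.09,-0.35,0],[-0.09,-0.35,0],[-0.09,-0.35,0],[-0.09,-0.35,0]],"turn":[[0,0,0],[0,0,0],[0,0,0],[0,0,0],[0,0,0],[0,0,0],[0,0,0],[0,0,0],[0,0,0],[0,0,0]]}'; python3 -m inch '{"travel":[[-0.09,-0.35,0],[-0.09,-0.35,0],[-0.09,-0.35,0],[-0.09,-0.35,0],[-0.09,-0.35,0],[-0.09,-0.35,0],[-0.07,-0.18,0],[0,0,0],[0,0,0],[0,0,0]],"turn":[[0,0,0],[0,0,0],[0,0,0],[0,0,0],[0,0,0],[0,0,0],[0,0,0],[0,0,0],[0,0,0],[0,0,0]]}'
```

```text
clock: 10.02
position: [476.9, 123.2, 15.0]
ee_rot: [3.06, 0.708, 0.001]
force: [-1.7, -0.2, 5.6]
grip_width: 0.476
grasp_force: 40.1
clock: 10.85
position: [434.6, -38.3, 114.5]
ee_rot: [3.06, 0.709, 0.0]
force: [0.4, 0.1, -0.3]
grip_width: 0.473
grasp_force: 40.5
clock: 11.68
position: [374.6, -264.0, 114.3]
ee_rot: [-3.06, -0.709, 0.0]
force: [0.3, 1.0, -0.3]
grip_width: 0.477
grasp_force: 40.5
```

```bash
python3 -m inch '{"travel":[[0,-0.02,-0.1],[0,0,-0.3],[0,0,-0.3],[0,0,-0.13],[0,0,-0.06],[0,0,-0.03],[0,0,-0.01],[0,0,0],[0,0,0],[0,0,0]],"turn":[[0,0,0],[0,0,0],[0,0,0],[0,0,0],[0,0,0],[0,0,0],[0,0,0],[0,0,0],[0,0,0],[0,0,0]]}'; python3 -m inch '{"travel":[[0,0,-0.01],[0,0,0],[0,0,0]],"turn":[[0,0,0],[0,0,0],[0,0,0]]}';python3 -m inch '{"travel":[[0,0,-0.01],[0,0,0],[0,0,0]],"turn":[[0,0,0],[0,0,0],[0,0,0]]}'
```

```text
clock: 12.52
position: [375.1, -267.3, 22.2]
ee_rot: [3.059, 0.708, 0.002]
force: [-0.2, -0.1, 0.8]
grip_width: 0.473
grasp_force: 40.5
clock: 12.77
position: [374.6, -267.1, 20.6]
ee_rot: [3.06, 0.708, 0.001]
force: [-0.4, 0.4, -0.2]
grip_width: 0.471
grasp_force: 40.5
clock: 13.02
position: [374.4, -266.9, 19.2]
ee_rot: [-3.061, -0.708, 0.0]
force: [-1.1, 0.3, -0.8]
grip_width: 0.477
grasp_force: 40.5
```

```bash
python3 -m inch '{"travel":[[0,0,-0.01],[0,0,0],[0,0,0],[0,0,0]],"turn":[[0,0,0],[0,0,0],[0,0,0],[0,0,0]]}'; python3 -c "
from h import *
cv2.imwrite('pics/s4.png',cv2.resize(vision.snapshot('scene')[140:230,100:220],None,fx=5,fy=5))"
```

```text
clock: 13.35
position: [374.5, -267.0, 18.9]
ee_rot: [3.061, 0.708, -0.0]
force: [-1.2, 1.2, 9.7]
grip_width: 0.469
grasp_force: 41.5
```

View pics/s4.png

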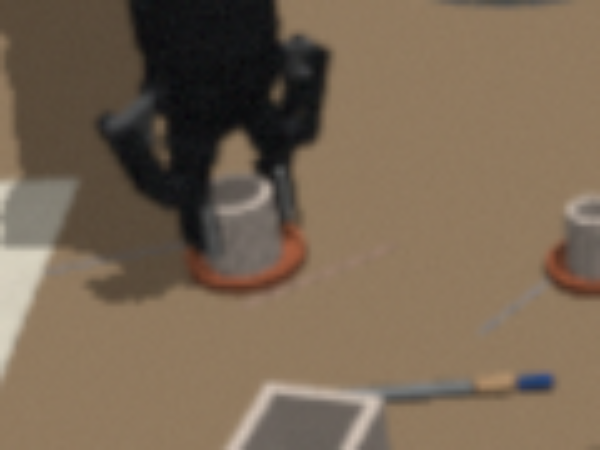

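The pot sits inside the rim in contact; release and go to pot_large, bulging outward in x to stay in reach.

```bash
python3 -m inch '{"travel":[[0,0,0],[0,0,0],[0,0,0],[0,0,0],[0,0,0],[0,0,0.1],[0,0,0.3],[0,0,0.3],[0,0,0.3],[0,0,0.1]],"turn":[[0,0,0],[0,0,0],[0,0,0],[0,0,0],[0,0,0],[0,0,0],[0,0,0],[0,0,0],[0,0,0],[0,0,0]]}' -1; python3 -m inch '{"travel":[[0.1,0.2,0],[0.2,0.3,0],[0.2,0.35,0],[0.2,0.35,0],[0.1,0.35,0],[0,0.35,0],[0,0.35,0],[0,0.35,0],[0,0.35,0],[0,0.35,0]],"turn":[[0,0,0],[0,0,0],[0,0,0],[0,0,0],[0,0,0],[0,0,0],[0,0,0],[0,0,0],[0,0,0],[0,0,0]]}'; python3 -m inch '{"travel":[[0,0.35,0],[0,0.35,0],[-0.1,0.35,0],[-0.15,0.35,0],[-0.15,0.35,0],[-0.1,0.35,0],[0,0.26,0],[0,0,0],[0,0,0],[0,0,0]],"turn":[[0,0,0],[0,0,0],[0,0,0],[0,0,0],[0,0,0],[0,0,0],[0,0,0],[0,0,0],[0,0,0],[0,0,0]]}'
```

```text
clock: 14.23
position: [376.4, -268.1, 132.6]
ee_rot: [3.056, 0.707, 0.007]
force: [0.8, -1.1, -0.1]
grip_width: 1.002
grasp_force: 0.0
clock: 15.07
position: [454.0, 64.6, 128.5]
ee_rot: [3.061, 0.708, -0.0]
force: [1.6, 0.5, 0.6]
grip_width: 1.0
grasp_force: 0.0
clock: 15.9
position: [404.4, 298.1, 128.0]
ee_rot: [3.06, 0.707, -0.001]
force: [-0.3, -1.3, 0.1]
grip_width: 0.997
grasp_force: 0.0
```

```bash
python3 -m inch '{"travel":[[0,0.01,-0.2],[0,0,-0.3],[0,0,-0.3],[0,0,-0.2],[0,0,-0.1],[0,0,-0.04],[0,0,0],[0,0,0],[0,0,0]],"turn":[[0,0,0],[0,0,0],[0,0,0],[0,0,0],[0,0,0],[0,0,0],[0,0,0],[0,0,0],[0,0,0]]}'; python3 -m inch '{"travel":[[0,0,0],[0,0,0],[0,0,0],[0,0,0],[0,0,0],[0,0,0],[0,0,0],[0,0,0]],"turn":[[0,0,0],[0,0,0],[0,0,0],[0,0,0],[0,0,0],[0,0,0],[0,0,0],[0,0,0]]}' 1 45
```

```text
clock: 16.65
position: [405.4, 300.5, 15.6]
ee_rot: [-3.06, -0.707, -0.003]
force: [0.2, 0.3, 0.3]
grip_width: 0.997
grasp_force: 0.0
clock: 17.32
position: [404.9, 300.4, 15.3]
ee_rot: [-3.061, -0.708, -0.002]
force: [-1.7, -1.7, 7.2]
grip_width: 0.626
grasp_force: 46.4
```

```bash
python3 -m inch '{"travel":[[0,0,0.1],[0,0,0.2],[0,0,0.3],[0,0,0.2],[0.1,0.15,0],[0.2,0.3,0],[0.2,0.35,0],[0.2,0.35,0],[0.14,0.25,0],[0.1,0.13,0]],"turn":[[0,0,0],[0,0,0],[0,0,0],[0,0,0],[0,0,0],[0,0,0],[0,0,0],[0,0,0],[0,0,0],[0,0,0]]}'; python3 -m inch '{"travel":[[0,0,0],[0,0,0],[0,0,0]],"turn":[[0,0,0],[0,0,0],[0,0,0]]}'
```

```text
clock: 18.15
position: [498.8, 457.1, 95.1]
ee_rot: [-3.057, -0.711, -0.002]
force: [-0.5, 0.2, -0.7]
grip_width: 0.629
grasp_force: 47.5
clock: 18.4
position: [497.8, 451.7, 94.1]
ee_rot: [3.06, 0.707, -0.002]
force: [0.2, 0.3, -0.9]
grip_width: 0.627
grasp_force: 47.5
```

```bash
python3 -m inch '{"travel":[[0.01,0.01,-0.1],[0,0,-0.3],[0,0,-0.2],[0,0,-0.08],[0,0,-0.03],[0,0,-0.02],[0,0,0],[0,0,0],[0,0,0]],"turn":[[0,0,0],[0,0,0],[0,0,0],[0,0,0],[0,0,0],[0,0,0],[0,0,0],[0,0,0],[0,0,0]]}'; python3 -m inch '{"travel":[[0,0,-0.01],[0,0,0],[0,0,0]],"turn":[[0,0,0],[0,0,0],[0,0,0]]}';python3 -m inch '{"travel":[[0,0,-0.01],[0,0,0],[0,0,0]],"turn":[[0,0,0],[0,0,0],[0,0,0]]}'; python3 -c "
from h import *
cv2.imwrite('pics/s5.png',cv2.resize(vision.snapshot('scene')[110:200,310:430],None,fx=5,fy=5))"
```

```text
clock: 19.15
position: [500.1, 454.7, 22.6]
ee_rot: [-3.06, -0.708, -0.003]
force: [-0.2, 0.3, -1.2]
grip_width: 0.626
grasp_force: 47.5
clock: 19.4
position: [499.6, 454.2, 20.6]
ee_rot: [-3.061, -0.708, -0.001]
force: [0.4, -0.7, -0.6]
grip_width: 0.631
grasp_force: 47.5
clock: 19.65
position: [499.6, 454.2, 19.4]
ee_rot: [-3.061, -0.708, -0.0]
force: [-0.5, 0.1, -0.0]
grip_width: 0.622
grasp_force: 47.7
```

View pics/s5.png

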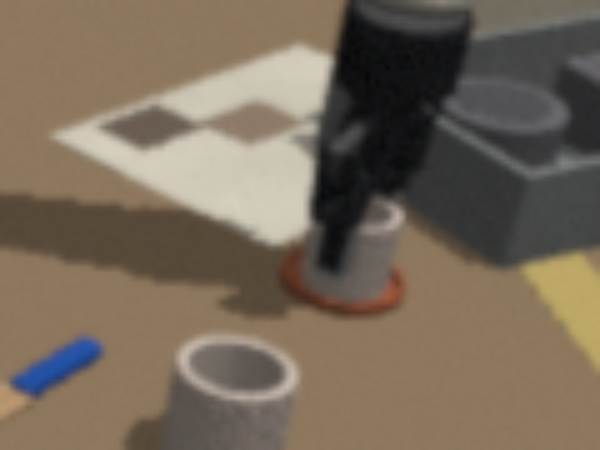

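```bash
python3 -m inch '{"travel":[[0,0,-0.01],[0,0,0],[0,0,0]],"turn":[[0,0,0],[0,0,0],[0,0,0]]}'; python3 -c "
from h import *
for p in ((411,163),(398,153),(391,147)): print(ray('scene',p,0))"
```

```text
clock: 19.95
position: [499.6, 454.2, 19.4]
ee_rot: [3.061, 0.708, 0.001]
force: [-2.4, -2.3, 6.6]
grip_width: 0.626
grasp_force: 48.2
[518.04190114 576.0125588    0.        ]
[445.87554759 583.1038648    0.        ]
[400.35263532 590.43895258   0.        ]
```

In contact; the box starts at y≈576, clear of the opening fingers. Release and go to the last pot.

```bash
python3 -m inch '{"travel":[[0,0,0],[0,0,0],[0,0,0],[0,0,0],[0,0,0],[0,0,0.1],[0,0,0.3],[0,0,0.3],[0,0,0.3],[0,0,0.1]],"turn":[[0,0,0],[0,0,0],[0,0,0],[0,0,0],[0,0,0],[0,0,0],[0,0,0],[0,0,0],[0,0,0],[0,0,0]]}' -1; python3 -m inch '{"travel":[[0.1,-0.2,0],[0.2,-0.3,0],[0.2,-0.3,0],[0.2,-0.3,0],[0.2,-0.3,0],[0.2,-0.3,0],[0.19,-0.21,0],[0,0,0],[0,0,0],[0,0,0]],"turn":[[0,0,0],[0,0,0],[0,0,0],[0,0,0],[0,0,0],[0,0,0],[0,0,0],[0,0,0],[0,0,0],[0,0,0]]}'
```

```text
clock: 20.78
position: [501.3, 456.2, 134.2]
ee_rot: [-3.057, -0.707, -0.011]
force: [0.5, 0.7, 0.8]
grip_width: 1.002
grasp_force: 0.0
clock: 21.62
position: [627.8, 263.8, 128.3]
ee_rot: [-3.06, -0.709, 0.001]
force: [-0.5, 0.6, -0.0]
grip_width: 1.0
grasp_force: 0.0
```

```bash
python3 -m inch '{"travel":[[0,-0.01,-0.2],[0,0,-0.3],[0,0,-0.3],[0,0,-0.15],[0,0,-0.1],[0,0,-0.07],[0,0,0],[0,0,0],[0,0,0]],"turn":[[0,0,0],[0,0,0],[0,0,0],[0,0,0],[0,0,0],[0,0,0],[0,0,0],[0,0,0],[0,0,0]]}'; python3 -m inch '{"travel":[[0,0,0],[0,0,0],[0,0,0],[0,0,0],[0,0,0],[0,0,0],[0,0,0],[0,0,0]],"turn":[[0,0,0],[0,0,0],[0,0,0],[0,0,0],[0,0,0],[0,0,0],[0,0,0],[0,0,0]]}' 1 50
```

```text
clock: 22.37
position: [629.5, 262.7, 17.9]
ee_rot: [-3.06, -0.708, -0.004]
force: [0.6, 0.0, -0.3]
grip_width: 0.999
grasp_force: 0.0
clock: 23.03
position: [629.6, 262.6, 18.1]
ee_rot: [-3.06, -0.708, -0.004]
force: [-0.9, -0.3, 5.4]
grip_width: 0.768
grasp_force: 56.0
```

```bash
python3 -c "
from h import *
for p in ((338,279),(341,236)): print(ray('scene',p,0))"; python3 -m inch '{"travel":[[0,0,0.1],[0,0,0.2],[0,0,0.3],[0,0,0.2],[0.05,-0.2,0],[0.1,-0.35,0],[0.1,-0.35,0],[0.1,-0.35,0],[0.05,-0.25,0],[0,-0.08,0]],"turn":[[0,0,0],[0,0,0],[0,0,0],[0,0,0],[0,0,0],[0,0,0],[0,0,0],[0,0,0],[0,0,0],[0,0,0]]}'; python3 -m inch '{"travel":[[0,0,0],[0,0,0],[0,0,0]],"turn":[[0,0,0],[0,0,0],[0,0,0]]}'
```

```text
[859.37175313  57.74196765   0.        ]
[742.05060949 144.67132639   0.        ]
clock: 23.87
position: [669.9, 96.2, 96.5]
ee_rot: [3.059, 0.695, -0.001]
force: [0.3, -1.4, -1.8]
grip_width: 0.773
grasp_force: 55.9
clock: 24.12
position: [667.9, 106.8, 96.6]
ee_rot: [-3.058, -0.712, -0.0]
force: [0.1, 0.5, -0.9]
grip_width: 0.762
grasp_force: 55.9
```

Grasp z was 18, so contact is expected near TCP z 22.

```bash
python3 -m inch '{"travel":[[0.01,-0.01,-0.1],[0,0,-0.3],[0,0,-0.2],[0,0,-0.07],[0,0,-0.03],[0,0,-0.02],[0,0,0],[0,0,0],[0,0,0]],"turn":[[0,0,0],[0,0,0],[0,0,0],[0,0,0],[0,0,0],[0,0,0],[0,0,0],[0,0,0],[0,0,0]]}'; python3 -m inch '{"travel":[[0,0,-0.01],[0,0,0],[0,0,0]],"turn":[[0,0,0],[0,0,0],[0,0,0]]}'; python3 -c "
from h import *
cv2.imwrite('pics/s6.png',cv2.resize(vision.snapshot('scene')[160:260,250:380],None,fx=5,fy=5))"
```

```text
clock: 24.87
position: [670.4, 103.3, 25.6]
ee_rot: [3.061, 0.708, 0.003]
force: [0.8, 0.1, -1.2]
grip_width: 0.772
grasp_force: 56.0
clock: 25.12
position: [669.6, 103.0, 23.6]
ee_rot: [3.061, 0.708, 0.001]
force: [0.0, -0.9, -1.3]
grip_width: 0.766
grasp_force: 56.0
```

View pics/s6.png

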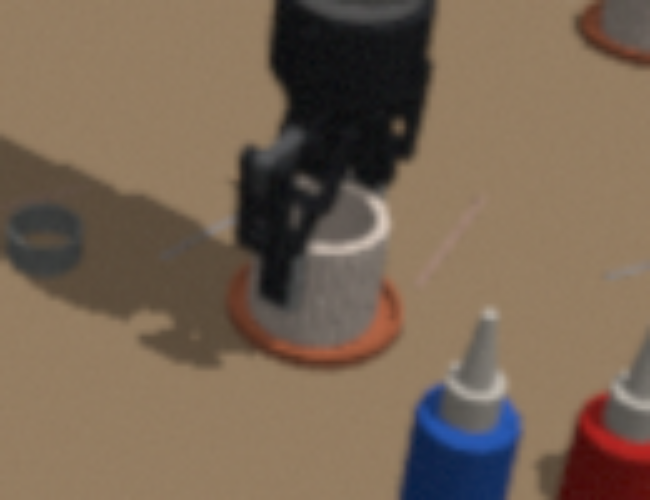

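The largest pot hovers, roughly centred, just over its saucer (crop px 318,330). Shift +1 mm in y and lower.

```bash
python3 -m inch '{"travel":[[0,0.01,-0.01],[0,0,0],[0,0,0]],"turn":[[0,0,0],[0,0,0],[0,0,0]]}'; python3 -m inch '{"travel":[[0,0,-0.01],[0,0,0],[0,0,0]],"turn":[[0,0,0],[0,0,0],[0,0,0]]}'
```

```text
clock: 25.42
position: [669.5, 104.2, 22.2]
ee_rot: [-3.061, -0.708, 0.0]
force: [-0.1, 0.6, -0.9]
grip_width: 0.766
grasp_force: 56.0
clock: 25.67
position: [669.5, 104.1, 22.1]
ee_rot: [3.061, 0.708, -0.0]
force: [-3.0, -1.0, 5.9]
grip_width: 0.77
grasp_force: 56.5
```

```bash
python3 -m inch '{"travel":[[0,0,0],[0,0,0],[0,0,0],[0,0,0],[0,0,0.1],[0,0,0.3],[0,0,0.3],[0,0,0.3],[0,0,0.3],[0,0,0.3]],"turn":[[0,0,0],[0,0,0],[0,0,0],[0,0,0],[0,0,0],[0,0,0],[0,0,0],[0,0,0],[0,0,0],[0,0,0]]}' -1; python3 -m inch '{"travel":[[0,0,0.3],[0,0,0.1],[-0.2,-0.2,0],[-0.3,-0.2,0],[-0.3,-0.2,0],[-0.3,-0.2,0],[-0.3,-0.1,0],[0,0,0],[0,0,0],[0,0,0]],"turn":[[0,0,0],[0,0,0],[0,0,0],[0,0,0],[0,0,0],[0,0,0],[0,0,0],[0,0,0],[0,0,0],[0,0,0]]}'
python3 - <<'E'
from fit import *
S=dict(smallest=(455,-83),small=(373,-267),large=(499,453),largest=(668.5,105))
for c in("top","scene"):
    im=vision.snapshot(c); cv2.imwrite(f"pics/{c}9.png",im)
    for n in POT: P=POT[n]; print(c,n,fit(c,im,S[n],'pot',P[0],P[1]+4,P[2]),fit(c,im,S[n],'s',SAU[n],9,0))
    a=im[120:290,50:430] if c=="scene" else im[130:280,90:420]; cv2.imwrite(f"pics/{c}9z.png",cv2.resize(a,None,fx=2.1,fy=2.1,interpolation=2))
E
```

```text
clock: 26.5
position: [669.4, 104.1, 183.6]
ee_rot: [-3.061, -0.708, -0.001]
force: [0.2, -0.3, 0.2]
grip_width: 1.0
grasp_force: 0.0
clock: 27.33
position: [530.3, 14.4, 221.9]
ee_rot: [3.061, 0.708, 0.003]
force: [0.4, 0.7, 0.8]
grip_width: 0.997
grasp_force: 0.0
top smallest (array([ 481.9, -100.4]), np.float64(7.6)) (array([429.4, -59.3]), np.float64(-0.1))
top small (array([ 373.3, -268.3]), np.float64(72.7)) (array([ 371.8, -268.3]), np.float64(24.9))
top large (array([498.9, 453.9]), np.float64(81.1)) (array([497.9, 454. ]), np.float64(17.8))
top largest (array([669.2, 103.8]), np.float64(56.0)) (array([668.3, 105.6]), np.float64(11.2))
scene smallest (array([456.1, -84.1]), np.float64(17.6)) (array([457.2, -84.5]), np.float64(14.8))
scene small (array([ 374.3, -268.2]), np.float64(44.6)) (array([ 374.9, -267.3]), np.float64(19.4))
scene large (array([498.3, 452.9]), np.float64(32.0)) (array([502.1, 449.8]), np.float64(10.7))
scene largest (array([669.9, 102.9]), np.float64(77.6)) (array([670. , 103.4]), np.float64(20.2))
```

View pics/scene9z.png

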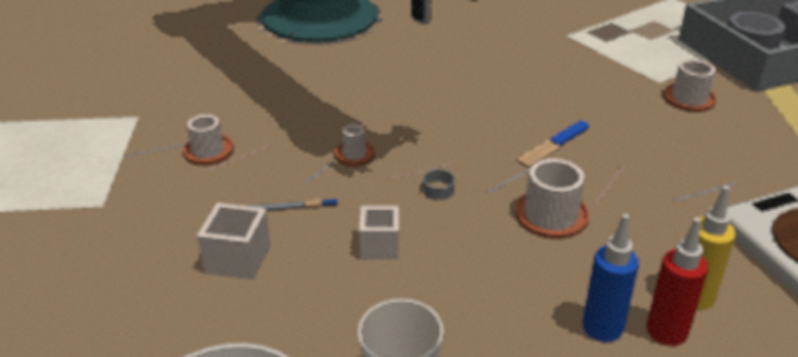

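View pics/top9z.png

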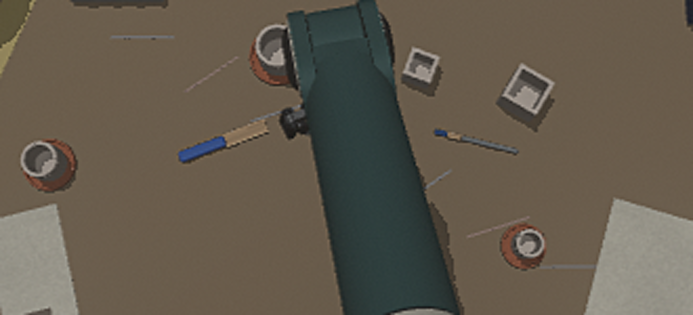

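All four pots stand upright and concentric in their own saucers. The square pots have not moved.

```bash
python3 -c "
from cell import job; print(job.job_done())"
```

```text
the job is handed in; nothing more can be done
None
```

All four round pots stand upright and centred in the saucers of their own size, the square pots look unmoved in the final pictures, and I handed the job in at about 27 s on the robot's clock.

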